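Sweep the loose nuts into the catch pan

TASK

With your fingertips, sweep the three loose hex nuts along the bench, through the open side of the low sheet-metal catch pan and up its ramp, until all three lie entirely on the flat floor of the pan. Only push them: do not pick up or lift any nut, and leave the carton of screws, the tape measure and the sanding block where they are.

Things in the scene. Friction and masses are not known exactly. Their poses are not given: they have to be found in the camera images.
- catch_pan: shallow three-sided sheet-metal pan fixed to the bench. Flat floor 240 (x) x 150 mm (y), 3 mm above the bench; walls 25 mm high, 3 mm thick at the back and both sides, inner faces at x = -120, 120 and y = 150 mm. Origin at bench height, mid-way along the line where ramp and floor meet; +y points into the pan. Its sides have small screw tabs, 24 mm out.
- pan_mouth (a point): middle of the open side of the pan (towards the robot's right, its -y): the foot of a ramp, at bench height, as wide as the pan, which rises over 40 mm to the 3 mm high floor; cheeks 10 to 25 mm high at both ends. Same axes as the pan.
- nut_a: loose steel hex nut, 36 mm over the flats, 42 mm over the corners, 19 mm high, about 110 g, lying flat on the bench, to the right of the pan, the one nearest the robot. Origin at the centre of its underside; z up; flats face its x axis and every 60 degrees from it.
- nut_b: loose steel hex nut, 36 mm over the flats, 42 mm over the corners, 19 mm high, about 110 g, lying flat on the bench, the middle one, closest to the pan's open side. Origin at the centre of its underside; z up; flats face its x axis and every 60 degrees from it.
- nut_c: loose steel hex nut, 36 mm over the flats, 42 mm over the corners, 19 mm high, about 110 g, lying flat on the bench, to the right of the pan, the one farthest from the robot. Origin at the centre of its underside; z up; flats face its x axis and every 60 degrees from it.
- screw_box: small carton of screws, 52 (x) x 82 (y) x 40 mm high, standing loose among the nuts, to be left alone. Origin at the centre of its underside.
- tape_measure: yellow tape measure, 40 (x) x 74 (y) x 66 mm high, loose on the bench to the right of the nuts, to be left alone. Origin at the centre of its underside.
- sanding_block: cork sanding block, 65 (x) x 116 (y) x 28 mm high, loose on the bench to the right of the farthest nut, to be left alone. Origin at the centre of its underside.
Mind the look-alikes: they are no part of the job. What is shaped like the nut_a but green or yellow is not meant. What is shaped like the nut_c but pink is not meant.

How it is judged:
At the end, for the whole second after the job is handed in: Each of the three nuts lies at rest flat on the pan's floor: its centre at least 18 mm past the top of the ramp and between the walls, its underside less than 10 mm above the bench (y of nut_a in the frame of catch_pan between 0.018 and 0.15 m and x of nut_a in the frame of catch_pan between -0.12 and 0.12 m and height (world z) of each of nut_a, nut_b, nut_c below 0.01 m and linear speed of each of nut_a, nut_b, nut_c below 0.01 m/s and y of nut_b in the frame of catch_pan between 0.018 and 0.15 m and x of nut_b in the frame of catch_pan between -0.12 and 0.12 m and y of nut_c in the frame of catch_pan between 0.018 and 0.15 m and x of nut_c in the frame of catch_pan between -0.12 and 0.12 m); the robot touches nothing.
It fails at once if a nut is lifted (its underside centre more than 20 mm above the bench) (height (world z) of any of nut_a, nut_b, nut_c above 0.02 m).
It fails at once if the carton of screws is moved by more than 20 mm or tipped (distance of screw_box from where it was at the start of the episode above 0.02 m or angle between screw_box's own z axis and vertical above 0.3 rad).
It fails at once if the tape measure is moved by more than 20 mm or tipped (distance of tape_measure from where it was at the start of the episode above 0.02 m or angle between tape_measure's own z axis and vertical above 0.3 rad).
It fails at once if the sanding block is moved by more than 20 mm or tipped (distance of sanding_block from where it was at the start of the episode above 0.02 m or angle between sanding_block's own z axis and vertical above 0.3 rad).
It also fails if it takes over 72 s, if anything falls off the work surface, if the arm or the gripper's body presses on something with over 40 N, if the wrist force passes 120 N, or if a joint passes its speed limit or range.

ROBOT

A 6-joint arm with a two-finger parallel gripper is mounted at the origin on a cart in front of the work surface, level with it; the furniture and walls round the work are solid. World frame = base frame: x ahead of the robot, y to its left, z up, the work surface at z = 0. Lengths are in m, angles in rad, forces in N, time in s.
With the tool pointing down it reaches from about 0.25 to 0.725 m from the base axis. Payload 4 kg.
Tool frame: the origin (TCP) lies at the very end of the fingers, on their centre line; the grasp point (between the pads) lies 19 mm behind it (bot.pinch_z is the distance from the TCP to the grasp point, in m); z points along the fingers, x is the direction in which the jaws open and shut, and the axes are right-handed (so a half turn about z gives the same grasp; the last joint's range is limited). The gripper opens to 85 mm and grips with 20 to 120 N. Pads are 22 mm wide; open, the fingers measure 114 mm over their backs; the gripper's body (76 mm by 85 mm) begins 54 mm behind the grasp point. The pads swing forward as they close: fully open they stand 13 mm farther back than shut.
Start: joints at [-1.106, 0.241, 0.005, 1.335, 0, 1.571], TCP at [0.224, -0.447, 0.231] pointing down, gripper open.
Joint ranges: [-2.72, 2.72], [-1.05, 1.87], [-1.09, 1.28], [-1.99, 2.15], [-1.42, 1.44], [-3.14, 3.14]. Speed limits (rad/s): [2.79, 2.79, 3.14, 3.14, 3.14, 3.14].

INTERFACE

Orientations are given as a unit quaternion [x, y, z, w].
In Python, from workcell import bot gives the robot as it stands. The module is installed in compiled form; this text tells all that it offers.
- The arm moves only by the shell command python3 -m inch 'ROWS'. ROWS is JSON, a list of rows, each a list of 7 numbers: the shift along the tool's x, y, z scaled (see below), then the turn, a rotation vector about the tool's x, y, z scaled (see below), then the gripper command: -1 is fully open, 1 is shut, values between are in proportion. In form: [[x, y, z, wx, wy, wz, gripper], ...]. A call has exactly 8 rows; each row shifts and turns the commanded pose from where the row before left it, along the tool's axes as they then stand; what a row does not reach is not made up. The controller multiplies each number of a shift by 2.5 cm and each number of a turn by 180 degrees. A row lasts 1/10 s, in which the tool goes at most 50 mm and 8.59 degrees, less where a joint would pass 70% of its speed; a pose out of reach is approached as far as the arm can. A call with a number of a shift or a turn outside -1 to 1 is refused whole. A call with a gripper value outside its range is refused whole. The fingers move at their own pace and stop on an object; the grip force is fixed at half the most. Time passes only in rows, so rows that do not move let the fingers close, or fill a call up. It gives the time, the measured TCP pose, the force and the opening at its end, in the units of the state.
- bot.get_obs(): the state, without advancing time (a new reading comes with each control period).
- bot.camera(name): name is "side" or "top"; returns (picture, depth): 480x640x3 uint8, blue, green, red; 480x640 float32, m along the optical axis (not along the pixel's ray), 0 where there is no reading.
- bot.get_calibration(name): a dict with "vfov" (degrees; the focal length in pixels is half the picture's height over the tangent of half this angle, whatever the lens; pixels are square), "cx", "cy" (the principal point, pixels), "R" (3x3) and "t" (3): a world point X has camera coordinates R X + t. Camera axes: x right, y down, z forward; pixel columns grow to the right and rows downward; lengths in m; the calibration is good to about 2 mm. A picture is of the moment at which its call begins. get_calibration takes no time and is no camera call.
- bot.job_done(): hands the job in, once; it reports no verdict.
The state is a dict: "clock": time; "joint_pos": joint angles; "joint_vel": joint speeds; "tau": joint torques, N m; "eef_pos": TCP position; "tool_rot": TCP orientation; "ft_force": force on the tool from outside, world axes, zero at the start; "ft_torque": the same for the moment, N m; "grip_width": finger opening in m.
Only numpy, scipy, OpenCV 4.12 (cv2) and the standard library are available. Lean on these libraries where they do the work, as an engineer would, in place of code of your own. Each camera call takes 0.05 s, during which the arm holds its last target.

## Working session

There is one attempt and no reset: what is moved stays moved. The work goes in short steps, Python scripts to look and compute and a shell command to move; the robot and the scene stay as the last step left them, time stands still between calls to the robot, and variables do not carry over. Pictures are saved under pics/ and viewed, and the job is handed in when it is done.

```bash
mkdir -p pics; cat > h.py <<'E'
import numpy as np, cv2
from workcell import bot
def snap(n,f):
    p,d=bot.camera(n); cv2.imwrite('pics/'+f+'.png',p); np.save('pics/'+f+'.npy',d); return p,d
def world(n,u,v,z=None,d=None):
    c=bot.get_calibration(n); f=240/np.tan(np.radians(c['vfov'])/2)
    R=np.array(c['R']);t=np.array(c['t'])
    r=np.array([(u-c['cx'])/f,(v-c['cy'])/f,1.]); o=-R.T@t; w=R.T@r
    s=d if d is not None else (z-o[2])/w[2]
    return o+s*w
E
python3 - <<'E'
from h import *
snap('top','t0');snap('side','s0')
o=bot.get_obs();print(o)
for n in('top','side'):print(bot.get_calibration(n))
E
```

```text
{'clock': 0.1, 'joint_pos': array([-1.10602505e+00,  2.41374145e-01,  3.86727153e-03,  1.33522277e+00,
       -1.88769668e-05,  1.57080954e+00]), 'joint_vel': array([ 8.57047185e-04, -3.31434591e-03,  2.67772070e-03,  4.06908661e-04,
        1.15532129e-04,  9.38590884e-05]), 'tau': array([-5.76321545e-04, -3.73138261e+01,  2.53009808e+01,  1.08591738e-02,
       -3.27528937e-05, -9.54511478e-06]), 'eef_pos': array([ 0.223848  , -0.44645396,  0.23048694]), 'tool_rot': array([ 8.50942185e-01, -5.25258473e-01, -8.27533517e-04, -4.99702289e-04]), 'ft_force': array([ 0.39765728,  0.45886868, -0.85791376]), 'ft_torque': array([0.00471563, 0.00228443, 0.01854862]), 'grip_width': 0.08508906731781464}
{'vfov': 43.40409099175167, 'cx': 315.40667448869823, 'cy': 248.71999654064268, 'R': array([[ 0.02751744, -0.99959999,  0.00653025],
       [-0.9821055 , -0.02825227, -0.18620041],
       [ 0.18631042, -0.00128963, -0.98249008]]), 't': array([-0.11224727,  0.5707792 ,  1.07233842])}
{'vfov': 46.98309954347909, 'cx': 325.81455818216756, 'cy': 235.8784046143804, 'R': array([[-0.95772526, -0.28683174,  0.0221333 ],
       [-0.14633626,  0.41948257, -0.89589066],
       [ 0.24768534, -0.86125602, -0.44372293]]), 't': array([0.52430804, 0.15081573, 0.70604581])}
```

View pics/t0.png

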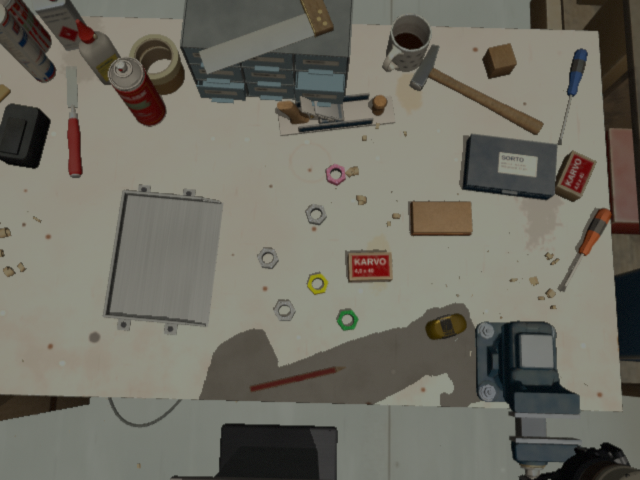

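View pics/s0.png

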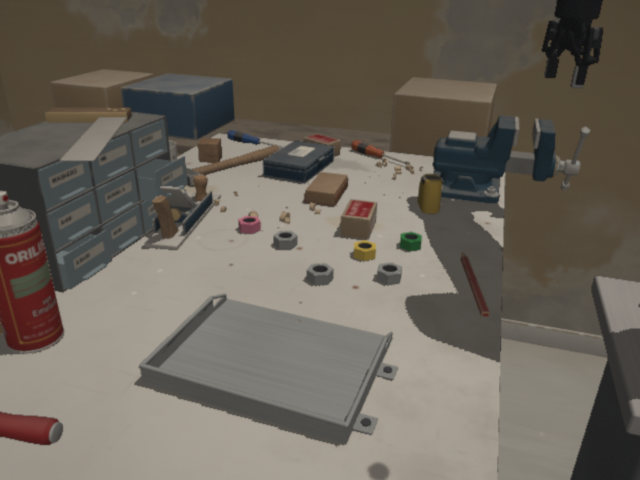

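```bash
python3 - <<'E'
from h import *
p=cv2.imread('pics/t0.png')
cv2.imwrite('pics/t0c.png',cv2.resize(p[150:350,90:390],None,fx=2.66,fy=2.66,interpolation=cv2.INTER_CUBIC))
for n,u,v,z in [('a',285,310,.019),('b',268,258,.019),('c',316,214,.019),('yel',317,283,.019),('grn',347,320,.019),('pink',336,174,.019),
 ('mouthfar',221,200,.010),('mouthnear',207,325,.01),('backfar',124,192,.025),('backnear',108,319,.025)]:
    print(n,world('top',u,v,z).round(4))
for n,u,v,z in [('box',348,251,.04),('box',390,250,.04),('box',392,280,.04),('box',350,282,.04),('tape',446,325,.066),('blk',412,202,.028),('blk',471,203,.028),('blk',471,234,.028),('blk',411,233,.028)]:
    print(n,world('top',u,v,z).round(4))
E
```

```text
a [ 0.4609 -0.042   0.019 ]
b [ 0.5596 -0.0057  0.019 ]
c [ 0.6492 -0.0955  0.019 ]
yel [ 0.5139 -0.1011  0.019 ]
grn [ 0.4453 -0.1595  0.019 ]
pink [ 0.7315 -0.1327  0.019 ]
mouthfar [0.6744 0.0924 0.01  ]
mouthnear [0.4291 0.105  0.01  ]
backfar [0.6809 0.2795 0.025 ]
backnear [0.4343 0.2881 0.025 ]
box [ 0.5737 -0.1579  0.04  ]
box [ 0.578  -0.2373  0.04  ]
box [ 0.5208 -0.2413  0.04  ]
box [ 0.5148 -0.1627  0.04  ]
tape [ 0.438  -0.3358  0.066 ]
blk [ 0.6764 -0.2812  0.028 ]
blk [ 0.6777 -0.3959  0.028 ]
blk [ 0.6161 -0.3946  0.028 ]
blk [ 0.6147 -0.2791  0.028 ]
```

View pics/t0c.png

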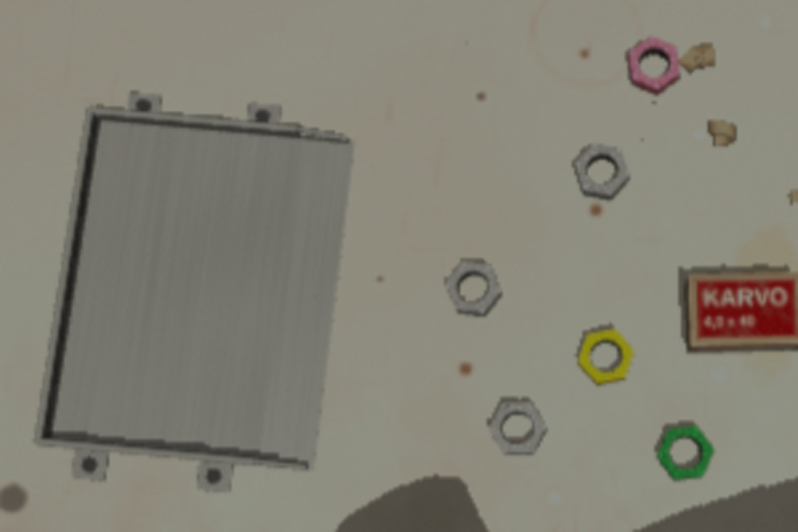

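```bash
python3 -m inch '[[0,0,0,0,0,-0.0476,0.65],[0,0,0,0,0,-0.0476,0.65],[0,0,0,0,0,-0.0476,0.65],[0,0,0,0,0,-0.0476,0.65],[0,0,0,0,0,-0.0476,0.65],[0,0,0,0,0,-0.0476,0.65],[0,0,0,0,0,-0.0476,0.65],[0,0,0,0,0,0,0.65]]'
```

```text
clock: 0.9
eef_pos: [0.224, -0.4466, 0.2308]
tool_rot: [1.0, -0.03, -0.0, -0.001]
ft_force: [0.4, 0.8, 0.4]
grip_width: 0.0146
```

```bash
python3 -m inch '[[0.78,-1,0.2,0,0,0,0.65],[0.78,-1,0.2,0,0,0,0.65],[0.78,-1,0.2,0,0,0,0.65],[0.78,-1,0.2,0,0,0,0.65],[0.78,-1,0.2,0,0,0,0.65],[0.78,-1,0.2,0,0,0,0.65],[0.78,-1,0.2,0,0,0,0.65],[0.78,-1,0.2,0,0,0,0.65]]'
python3 -m inch '[[0.78,-1,0.3,0,0,0,0.65],[0.78,-1,0.3,0,0,0,0.65],[0.78,-1,0.3,0,0,0,0.65],[0.78,-1,0.3,0,0,0,0.65],[0.78,-1,0.3,0,0,0,0.65],[0.78,-1,0.3,0,0,0,0.65],[0.78,-1,0.3,0,0,0,0.65],[0.78,-1,0.3,0,0,0,0.65]]'
```

```text
clock: 1.7
eef_pos: [0.3922, -0.2554, 0.1909]
tool_rot: [1.0, -0.031, -0.0, -0.0]
ft_force: [0.2, -1.1, 0.4]
grip_width: 0.0151
clock: 2.5
eef_pos: [0.5598, -0.065, 0.1306]
tool_rot: [1.0, -0.031, -0.0, 0.0]
ft_force: [0.4, -0.4, 0.5]
grip_width: 0.0148
```

```bash
python3 -m inch '[[0,-0.2,0.3,0,0,0,0.65],[0,0,0.8,0,0,0,0.65],[0,0,0.8,0,0,0,0.65],[0,0,0.8,0,0,0,0.65],[0,0,0.8,0,0,0,0.65],[0,0,0.7,0,0,0,0.65],[0,0,0.4,0,0,0,0.65],[0,0,0,0,0,0,0.65]]'
python3 - <<'E'
from h import *
p,_=snap('top','t1');q,_=snap('side','s1')
cv2.imwrite('pics/c1.png',np.hstack([cv2.resize(p[150:350,190:390],(400,400)),cv2.resize(q[180:380,230:430],(400,400))]))
E
```

```text
clock: 3.3
eef_pos: [0.5576, -0.0613, 0.0146]
tool_rot: [1.0, -0.031, -0.002, -0.0]
ft_force: [-0.4, -0.0, 0.2]
grip_width: 0.0153
```

View pics/c1.png

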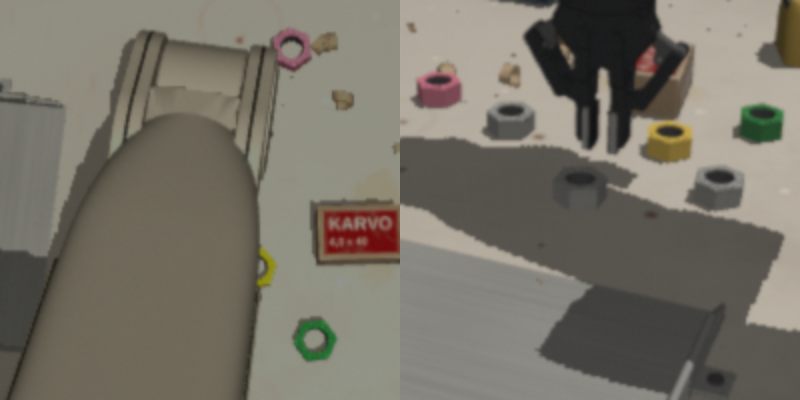

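```bash
python3 -m inch '[[0.05,0,0.15,0,0,0,0.65],[0,-0.3,0,0,0,0,0.65],[0,-0.3,0,0,0,0,0.65],[0,-0.4,0,0,0,0,0.65],[0,-0.4,0,0,0,0,0.65],[0,-0.4,0,0,0,0,0.65],[0,-0.4,0,0,0,0,0.65],[0,-0.4,0,0,0,0,0.65]]'
python3 - <<'E'
from h import *
q,_=snap('side','s2')
cv2.imwrite('pics/c2.png',cv2.resize(q[180:430,150:450],None,fx=2,fy=2))
E
```

```text
clock: 4.2
eef_pos: [0.5647, 0.0047, 0.0126]
tool_rot: [1.0, -0.029, 0.0, 0.0]
ft_force: [0.0, -1.3, 0.7]
grip_width: 0.0147
```

View pics/c2.png

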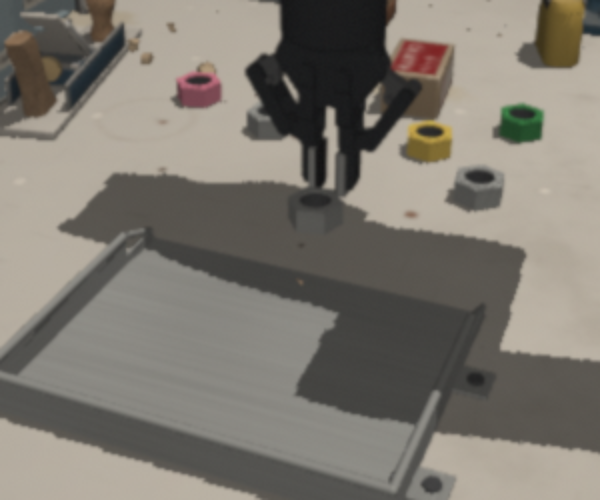

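```bash
python3 -m inch '[[0,-0.4,0.1,0,0,0,0.65],[0,-0.45,0,0,0,0,0.65],[0,-0.45,0,0,0,0,0.65],[0,-0.45,0,0,0,0,0.65],[0,-0.45,0,0,0,0,0.65],[0,-0.45,0,0,0,0,0.65],[0,-0.45,0,0,0,0,0.65],[0,-0.45,0,0,0,0,0.65]]'
python3 - <<'E'
from h import *
q,_=snap('side','s3')
cv2.imwrite('pics/c3.png',cv2.resize(q[180:430,150:450],None,fx=2,fy=2))
E
```

```text
clock: 5.05
eef_pos: [0.5699, 0.0931, 0.0101]
tool_rot: [1.0, -0.03, 0.0, 0.0]
ft_force: [-0.7, -0.7, 0.5]
grip_width: 0.0151
```

View pics/c3.png

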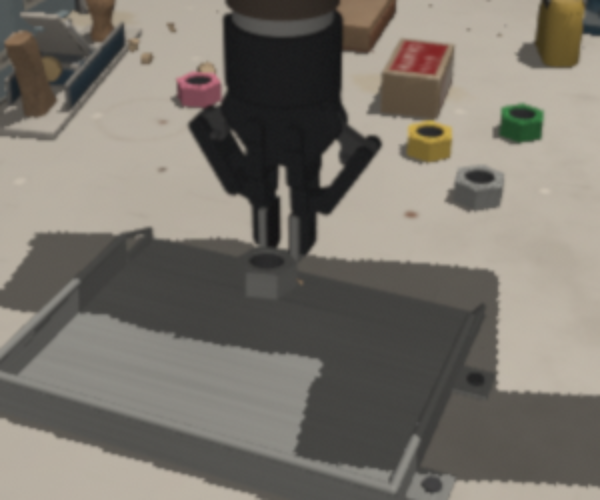

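```bash
python3 -m inch '[[0,-0.45,0,0,0,0,0.65],[0,-0.45,0,0,0,0,0.65],[0,-0.45,0,0,0,0,0.65],[0,-0.45,0,0,0,0,0.65],[0,-0.45,0,0,0,0,0.65],[0,-0.45,0,0,0,0,0.65],[0,-0.45,0,0,0,0,0.65],[0,-0.45,0,0,0,0,0.65]]'
python3 - <<'E'
from h import *
q,_=snap('side','s4')
cv2.imwrite('pics/c4.png',cv2.resize(q[180:430,150:450],None,fx=2,fy=2))
E
```

```text
clock: 5.9
eef_pos: [0.5753, 0.1831, 0.0101]
tool_rot: [1.0, -0.03, -0.0, 0.0]
ft_force: [0.5, -1.5, 1.0]
grip_width: 0.0149
```

View pics/c4.png

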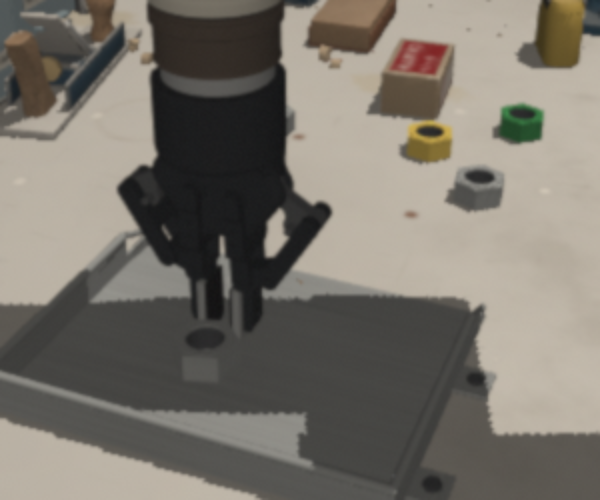

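```bash
python3 -m inch '[[0,0.4,0,0,0,0,0.65],[0,0,-0.8,0,0,0.02,0.65],[0,0,-1,0,0,0,0.65],[0,0,-1,0,0,0,0.65],[0,1,0,0,0,0,0.65],[0,1,0,0,0,0,0.65],[0,1,0,0,0,0,0.65],[0,1,0,0,0,0,0.65]]'
python3 -m inch '[[-0.6,1,0,0,0,0,0.65],[-0.6,1,0,0,0,0,0.65],[-0.6,1,0,0,0,0,0.65],[-0.6,1,0,0,0,0,0.65],[-0.5,1,0,0,0,0,0.65],[-0.5,1,0,0,0,0,0.65],[0,1,0,0,0,0,0.65],[0,0,0,0,0,0,0.65]]'
```

```text
clock: 6.75
eef_pos: [0.5618, 0.071, 0.08]
tool_rot: [0.998, -0.061, -0.0, 0.0]
ft_force: [-0.3, -0.1, 0.9]
grip_width: 0.015
clock: 7.55
eef_pos: [0.4555, -0.0933, 0.0801]
tool_rot: [0.998, -0.063, -0.0, 0.0]
ft_force: [0.8, 0.1, -0.2]
grip_width: 0.0148
```

```bash
python3 -m inch '[[0,0,0.5,0,0,0,0.65],[0,0,0.6,0,0,0,0.65],[0,0,0.6,0,0,0,0.65],[0,0,0.5,0,0,0,0.65],[0,0,0.4,0,0,0,0.65],[0,0,0.2,0,0,0,0.65],[0,0,0,0,0,0,0.65],[0,0,0,0,0,0,0.65]]'
python3 - <<'E'
from h import *
q,_=snap('side','s5')
cv2.imwrite('pics/c5.png',cv2.resize(q[180:430,150:450],None,fx=2,fy=2))
E
```

```text
clock: 8.35
eef_pos: [0.4571, -0.0905, 0.0103]
tool_rot: [0.998, -0.061, 0.0, -0.0]
ft_force: [-0.2, 0.2, -0.1]
grip_width: 0.0151
```

View pics/c5.png

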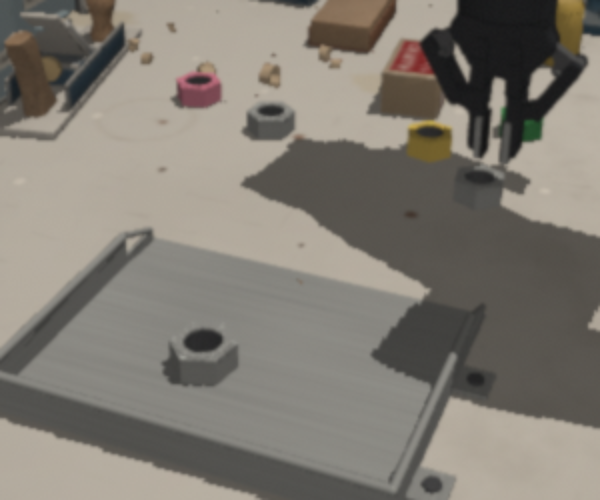

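```bash
python3 -m inch '[[0,-0.3,0,0,0,0,0.65],[0,-0.3,0,0,0,0,0.65],[0,-0.4,0,0,0,0,0.65],[0,-0.4,0,0,0,0,0.65],[0,-0.45,0,0,0,0,0.65],[0,-0.45,0,0,0,0,0.65],[0,-0.45,0,0,0,0,0.65],[0,-0.45,0,0,0,0,0.65]]'
python3 -m inch '[[0,-0.45,0,0,0,0,0.65],[0,-0.45,0,0,0,0,0.65],[0,-0.45,0,0,0,0,0.65],[0,-0.45,0,0,0,0,0.65],[0,-0.45,0,0,0,0,0.65],[0,-0.45,0,0,0,0,0.65],[0,-0.45,0,0,0,0,0.65],[0,-0.3,0,0,0,0,0.65]]'
python3 - <<'E'
from h import *
q,_=snap('side','s6')
cv2.imwrite('pics/c6.png',cv2.resize(q[180:430,150:450],None,fx=2,fy=2))
E
```

```text
clock: 9.2
eef_pos: [0.4667, -0.01, 0.0101]
tool_rot: [0.998, -0.061, 0.0, 0.0]
ft_force: [1.0, -1.3, 1.1]
grip_width: 0.0149
clock: 10.0
eef_pos: [0.4771, 0.0757, 0.01]
tool_rot: [0.998, -0.061, 0.0, -0.0]
ft_force: [-0.5, -0.4, 1.0]
grip_width: 0.015
```

View pics/c6.png

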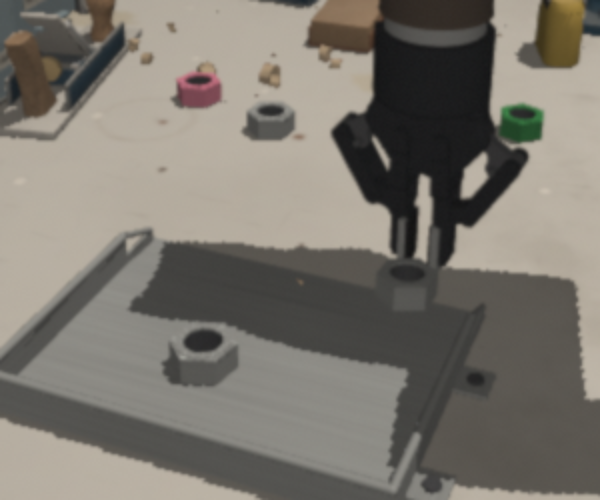

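```bash
python3 -m inch '[[0,-0.45,0,0,0,0,0.65],[0,-0.45,0,0,0,0,0.65],[0,-0.45,0,0,0,0,0.65],[0,-0.45,0,0,0,0,0.65],[0,-0.45,0,0,0,0,0.65],[0,-0.45,0,0,0,0,0.65],[0,-0.45,0,0,0,0,0.65],[0,-0.45,0,0,0,0,0.65]]'
python3 - <<'E'
from h import *
q,_=snap('side','s7')
cv2.imwrite('pics/c7.png',cv2.resize(q[180:430,150:450],None,fx=2,fy=2))
E
```

```text
clock: 10.85
eef_pos: [0.488, 0.1649, 0.01]
tool_rot: [0.998, -0.061, -0.0, -0.0]
ft_force: [-0.1, -1.4, 1.3]
grip_width: 0.015
```

View pics/c7.png

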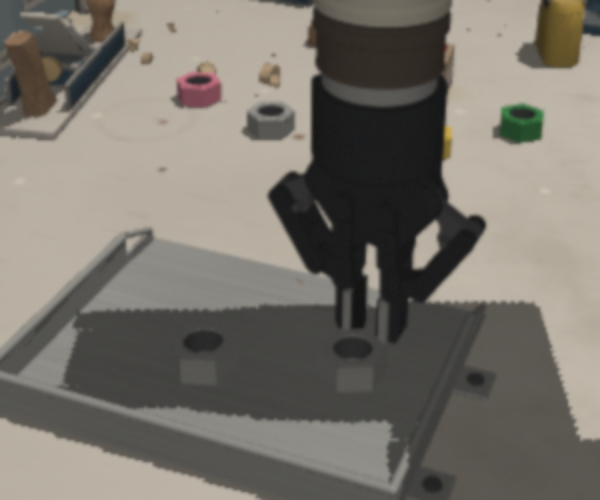

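```bash
python3 -m inch '[[0,0.4,0,0,0,0,0.65],[0,0,-0.8,0,0,-0.03,0.65],[0,0,-1,0,0,-0.03,0.65],[0,0,-1,0,0,0,0.65],[0.4,1,0,0,0,0,0.65],[0.4,1,0,0,0,0,0.65],[0.4,1,0,0,0,0,0.65],[0.4,1,0,0,0,0,0.65]]'
python3 -m inch '[[0.5,1,0,0,0,0,0.65],[0.5,1,0,0,0,0,0.65],[0.5,1,0,0,0,0,0.65],[0.5,1,0,0,0,0,0.65],[0.5,1,0,0,0,0,0.65],[0.6,1,0,0,0,0,0.65],[0.6,1,0,0,0,0,0.65],[0.5,1,0,0,0,0,0.65]]'
python3 -m inch '[[0,0.4,0,0,0,0,0.65],[0,0,0.2,0,0,0,0.65],[0,0,0,0,0,0,0.65],[0,0,0,0,0,0,0.65],[0,0,0,0,0,0,0.65],[0,0,0,0,0,0,0.65],[0,0,0,0,0,0,0.65],[0,0,0,0,0,0,0.65]]'
```

```text
clock: 11.7
eef_pos: [0.5331, 0.055, 0.08]
tool_rot: [0.999, 0.033, -0.0, -0.0]
ft_force: [0.6, -0.3, -0.7]
grip_width: 0.0152
clock: 12.5
eef_pos: [0.6512, -0.1378, 0.0797]
tool_rot: [0.999, 0.033, -0.0, -0.0]
ft_force: [0.6, 0.5, 0.8]
grip_width: 0.0147
clock: 13.3
eef_pos: [0.6521, -0.1454, 0.0753]
tool_rot: [0.999, 0.033, 0.0, 0.0]
ft_force: [0.4, -0.1, 0.0]
grip_width: 0.015
```

Descend .065 = 2.6 units.

```bash
python3 -m inch '[[0,0,0.5,0,0,0,0.65],[0,0,0.6,0,0,0,0.65],[0,0,0.6,0,0,0,0.65],[0,0,0.5,0,0,0,0.65],[0,0,0.3,0,0,0,0.65],[0,0,0.1,0,0,0,0.65],[0,0,0,0,0,0,0.65],[0,0,0,0,0,0,0.65]]'
python3 - <<'E'
from h import *
q,_=snap('side','s8')
cv2.imwrite('pics/c8.png',cv2.resize(q[180:430,150:450],None,fx=2,fy=2))
E
```

```text
clock: 14.1
eef_pos: [0.6526, -0.1459, 0.0107]
tool_rot: [0.999, 0.033, 0.001, 0.0]
ft_force: [0.1, 0.2, 0.2]
grip_width: 0.0148
```

View pics/c8.png

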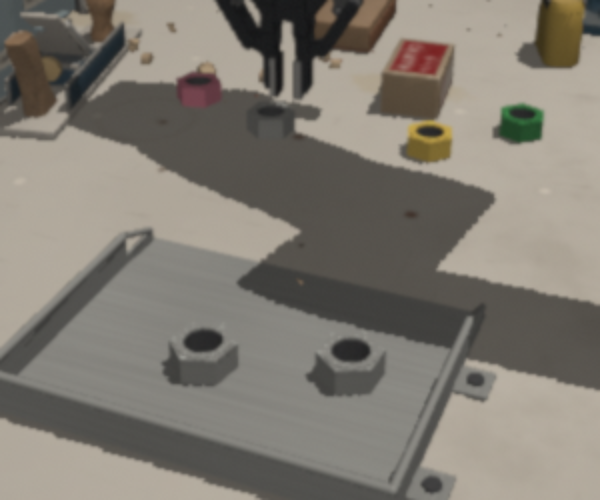

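```bash
python3 -m inch '[[0,-0.3,0,0,0,0,0.65],[0,-0.3,0,0,0,0,0.65],[0,-0.4,0,0,0,0,0.65],[0,-0.45,0,0,0,0,0.65],[0,-0.45,0,0,0,0,0.65],[0,-0.45,0,0,0,0,0.65],[0,-0.45,0,0,0,0,0.65],[0,-0.45,0,0,0,0,0.65]]'
python3 -m inch '[[0,-0.45,0,0,0,0,0.65],[0,-0.45,0,0,0,0,0.65],[0,-0.45,0,0,0,0,0.65],[0,-0.45,0,0,0,0,0.65],[0,-0.45,0,0,0,0,0.65],[0,-0.45,0,0,0,0,0.65],[0,-0.45,0,0,0,0,0.65],[0,-0.45,0,0,0,0,0.65]]'
python3 - <<'E'
from h import *
q,_=snap('side','s9')
cv2.imwrite('pics/c9.png',cv2.resize(q[180:430,150:450],None,fx=2,fy=2))
E
```

```text
clock: 14.95
eef_pos: [0.6466, -0.0636, 0.0101]
tool_rot: [0.999, 0.033, 0.0, 0.0]
ft_force: [0.4, -0.6, 0.4]
grip_width: 0.0145
clock: 15.75
eef_pos: [0.6405, 0.0261, 0.01]
tool_rot: [0.999, 0.033, -0.0, -0.0]
ft_force: [0.2, -0.4, 0.8]
grip_width: 0.0148
```

View pics/c9.png

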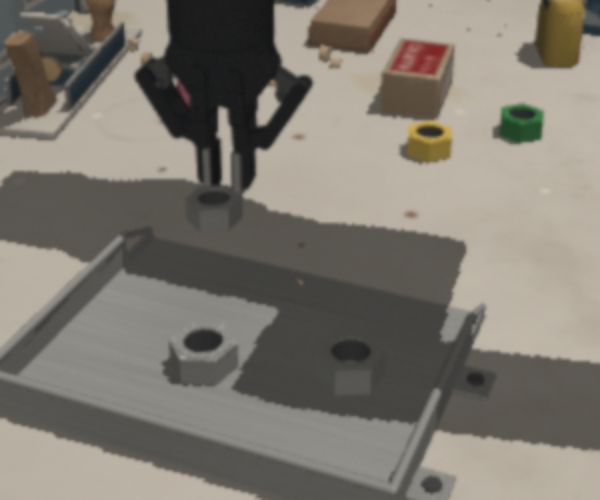

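```bash
python3 -m inch '[[0,-0.45,0,0,0,0,0.65],[0,-0.45,0,0,0,0,0.65],[0,-0.45,0,0,0,0,0.65],[0,-0.45,0,0,0,0,0.65],[0,-0.45,0,0,0,0,0.65],[0,-0.45,0,0,0,0,0.65],[0,-0.45,0,0,0,0,0.65],[0,-0.45,0,0,0,0,0.65]]'
python3 -m inch '[[0,-0.45,0,0,0,0,0.65],[0,-0.45,0,0,0,0,0.65],[0,-0.45,0,0,0,0,0.65],[0,-0.4,0,0,0,0,0.65],[0,-0.2,0,0,0,0,0.65],[0,-0.1,0,0,0,0,0.65],[0,0,0,0,0,0,0.65],[0,0.3,0,0,0,0,0.65]]'
python3 -m inch '[[0,0.3,0,0,0,0,0.65],[0,0,-1,0,0,0,0.65],[0,0,-1,0,0,0,0.65],[0,0,-1,0,0,0,0.65],[0,0,-1,0,0,0,0.65],[0,1,0,0,0,0,0.65],[0,1,0,0,0,0,0.65],[0,1,0,0,0,0,0.65]]'
python3 -m inch '[[-1,1,0,0,0,0,0.65],[-1,1,0,0,0,0,0.65],[-1,1,0,0,0,0,0.65],[-1,1,0,0,0,0,0.65],[-1,1,0,0,0,0,0.65],[-1,1,0,0,0,0,0.65],[-1,1,0,0,0,0,0.65],[-1,1,0,0,0,0,0.65]]'
python3 - <<'E'
from h import *
q,_=snap('side','s10');p,_=snap('top','t10')
cv2.imwrite('pics/c10.png',cv2.resize(q[180:430,150:450],None,fx=2,fy=2))
E
```

```text
clock: 16.6
eef_pos: [0.6346, 0.1159, 0.0101]
tool_rot: [0.999, 0.033, 0.0, -0.0]
ft_force: [-0.1, -0.7, 0.2]
grip_width: 0.015
clock: 17.4
eef_pos: [0.6316, 0.1591, 0.0099]
tool_rot: [0.999, 0.034, -0.0, -0.0]
ft_force: [-0.1, 0.2, 0.4]
grip_width: 0.015
clock: 18.2
eef_pos: [0.6373, 0.0745, 0.1105]
tool_rot: [0.999, 0.033, 0.0, 0.0]
ft_force: [0.2, 1.2, 0.3]
grip_width: 0.0149
clock: 19.0
eef_pos: [0.4495, -0.1383, 0.1102]
tool_rot: [0.999, 0.033, 0.0, 0.0]
ft_force: [0.2, -1.5, 0.5]
grip_width: 0.0148
```

View pics/c10.png

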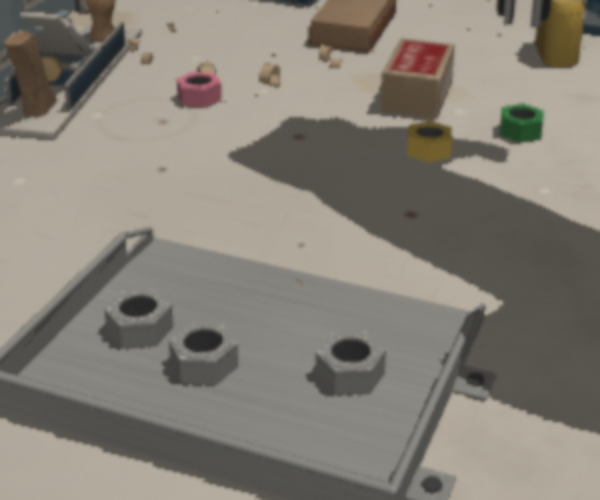

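View pics/t10.png

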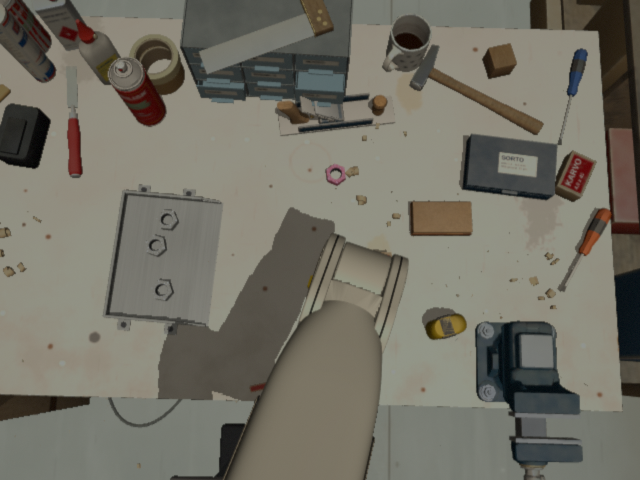

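```bash
python3 - <<'E'
from h import *
for q in [(170,220),(157,246),(164,289)]: print(world('top',*q,.022).round(3))
# pan frame from the back wall top corners (outer), back inner face 3 mm in
bf=world('top',124,192,.025);bn=world('top',108,319,.025)
ex=(bf-bn)/np.linalg.norm(bf-bn);ey=np.array([-ex[1],ex[0],0])
O=(bf+bn)/2-ey*.153
for q in [(170,220),(157,246),(164,289)]:
    d=world('top',*q,.022)-O;print('pan',(d@ex).round(3),(d@ey).round(3))
E
```

```text
[0.628 0.187 0.022]
[0.576 0.208 0.022]
[0.494 0.188 0.022]
pan 0.074 0.059
pan 0.021 0.078
pan -0.06 0.055
```

```bash
python3 -m inch '[[0,0,0,0,0,0,0.65],[0,0,0,0,0,0,0.65],[0,0,0,0,0,0,0.65],[0,0,0,0,0,0,0.65],[0,0,0,0,0,0,0.65],[0,0,0,0,0,0,0.65],[0,0,0,0,0,0,0.65],[0,0,0,0,0,0,0.65]]'; python3 -c "
from workcell import bot
print(bot.job_done())"
```

```text
clock: 19.9
eef_pos: [0.451, -0.1365, 0.11]
tool_rot: [0.999, 0.033, -0.0, -0.0]
ft_force: [-0.5, 0.5, 0.1]
grip_width: 0.0146
the job is handed in; nothing more can be done
None
```

I swept all three nuts up the ramp into the pan one at a time (b, a, then c), using nearly shut fingertips. I handed the job in at about 20 s, with the gripper clear, about 110 mm above the bench.

The last top picture puts each nut well inside the limits:

| Nut | Pan x (mm) | Pan y (mm, limits 18 to 150) |
|---|---|---|
| nut_a | -60 | 55 |
| nut_b | 21 | 78 |
| nut_c | 74 | 59 |

- **Nuts:** the side picture shows all three lying flat on the floor.
- **Things to leave alone:** the tape measure and sanding block look unmoved in the top picture. The arm hid the carton there, but the side pictures show it in place. I judged these by eye and did not measure them again.
- **Forces:** the wrist force stayed around 2 N or less at every reading.
- **Disagreement:** the back wall puts the pan 5 mm or so nearer the robot's right than the mouth corners do. The nuts' margins are far larger than that.

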